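Fit the lever of the bench strip bender and thread its pivot pin

ROBOT

A 7-joint arm with a two-finger parallel gripper is mounted at the origin on the work surface. World frame = base frame: x ahead of the robot, y to its left, z up, the work surface at z = 0. Lengths are in m, angles in rad, forces in N, time in s.
With the tool pointing down it reaches from about 0.35 to 0.9 m from the base axis. Payload 8.1 kg.
Tool frame: the origin (TCP) lies midway between the tips of the shut fingers; the grasp point (between the pads) lies 19 mm behind it; z points along the fingers, y is the line along which they close (so a half turn about z gives the same grasp; the last joint's range is limited). The gripper opens to 92 mm and grips with 3 to 60 N. Pads are 19 mm wide; open, the fingers measure 130 mm over their backs; the gripper's body (75 mm by 190 mm) begins 47 mm behind the grasp point.
Start: joints at [1.118, 0.434, 0.025, 1.573, -0.012, 1.134, -0.075], TCP at [0.214, -0.587, 0.227] pointing down, gripper open.
Joint ranges: [-2.62, 2.62], [-0.44, 2.09], [-1.27, 1.32], [0.08, 2.57], [-1.32, 4.46], [0.12, 2], [-2.74, 2.74]. Speed limits (rad/s): [2.22, 2.22, 3.01, 3.01, 3.14, 3.14, 3.14].

INTERFACE

Orientations are given as a rotation vector (axis times angle).
In Python, from cell import arm gives the robot as it stands.
- The arm moves only by the tool move_arm, never from a script. Its argument "motion" is a list of rows, each an object of numbers: "tx", "ty", "tz": the shift along the tool's x, y, z normalised to -1 to 1, where 1 is 1000 mm; "twist": the turn about the tool's z normalised to -1 to 1, where 1 is pi/2 rad. In form: [{"tx": .., "ty": .., "tz": .., "twist": ..}, ...]. A call has 1 to 12 rows; each row shifts and turns the commanded pose from where the row before left it, along the tool's axes as they then stand; what a row does not reach is not made up. A row lasts 1/10 s, in which the tool goes at most 50 mm and 8.59 degrees, less where a joint would pass 70% of its speed; a pose out of reach is approached as far as the arm can. A call with a number of a shift or a turn outside -1 to 1 is refused whole. A call with a gripper value outside its range is refused whole. "gripper" is the gripper's target within -1 to 1 (shut at 1, half-way at 0, fully open at -1), set as the call begins (left out, the last holds). The fingers move at their own pace and stop on an object; "squeeze" is the grip in N (left out, the last holds). Time passes only in rows, so rows that do not move let the fingers close. It gives the time, the measured TCP pose, the force, the opening and the grip force at its end, in the units of the state.
- arm.observe(): the state, without advancing time (a new reading comes with each control period).
- arm.get_image(name): name is "side" or "top"; returns the picture (480x640x3 uint8, red, green, blue); there is no depth.
- arm.calibration(name): a dict with "K" (3x3 intrinsics, pixels), "T" (4x4, takes a point from camera to world coordinates). Camera axes: x right, y down, z forward; pixel columns grow to the right and rows downward; lengths in m; the calibration is good to about 2 mm. A picture is of the moment at which its call begins. calibration takes no time and is no camera call.
- arm.sign_off(): hands the job in; it is judged then, once.
Trained networks look in the newest picture that a camera, given by its name, has taken for a name from the list of things; names that differ only in an ending like _2 or _b are one class to them, and where a whole thing is asked for, a point or a joint stands for the part that bears it (a point fixed in the world has none). Each returns a list of dicts, best first, with "conf" (0 to 1); they miss things now and then, are a little off and sometimes report something else, mostly with a low value. They report only what shows in the picture. A call takes as long as a camera call. They do not tell look-alikes from the thing itself.
- arm.look_for(camera, query): "point" ([column, row] as shares, 0 to 1, of the picture: columns of its width, rows of its height, amid what is visible of it).
- arm.regions_of(camera, query): "region" (480x640 bool, what is visible of it) and "point" ([column, row] as shares, 0 to 1, of the picture: columns of its width, rows of its height, amid what is visible of it).
- arm.place_of(camera, query): "point" ([column, row] as shares, 0 to 1, of the picture: columns of its width, rows of its height: a listed point, or the origin of a listed thing).
The state is a dict: "clock": time; "joints": joint angles; "dq": joint speeds; "joint_efforts": joint torques, N m; "position": TCP position; "ee_rot": TCP orientation; "force": force on the tool from outside, world axes, zero at the start; "ft_torque": the same for the moment, N m; "width": opening from 0.0 (shut) to 1.0 (fully open); "gripper_force": force on a finger pad.
Only numpy, scipy, OpenCV 4.12 (cv2) and the standard library are available. Lean on these libraries where they do the work, as an engineer would, in place of code of your own. Each camera call takes 0.05 s, during which the arm holds its last target. There are 200 camera calls.

TASK

Put the strip bender back together: slide the fork of its loose lever over the bender's lug until the throat of the fork seats against the lug's round nose and the holes line up by feel, then take the pivot pin with the long round grip out of the wooden block and thread it down through fork and lug until its collar rests on the fork. Work gently - neither ram the lever nor force the pin, so that the bores are not burred - leave the lever lying flat, and leave the hammer, the tin and the other two tools in the block where they are.

Things in the scene. Friction and masses are not known exactly. Their poses are not given: they have to be found in the camera images.
- bender: Grey strip bender bolted to the bench. Origin at bench level under the OUTERMOST setting of its pivot hole; z up; -x points out of its front. Housing from x = 55 mm back, 39 mm high, with two posts up to 61 mm high at x = 82 mm; foot plate 125 x 124 mm. A flat steel lug sticks out of the housing along -x over the bare bench, 12.5 to 24 mm above it.
- out_setting (a point): Outermost setting of the lug's hole, at the lug's top face, 24 mm up; axes as the bender's. Lug 34 mm wide, end rounded (radius 17 mm) about its vertical 13.5 mm through hole. It is clamped in a slideway, set differently each day: the real hole is on this x axis (y = 0) anywhere from +3 to +21 mm. That is not measured; feel for it with the lever. The clamped lug does not give.
- lever: Loose steel lever, 0.5 to 0.75 kg, lying flat on the bench, 237 mm long, 36 mm high. Origin at bench level on the axis of the fork's holes; z up; the fork opens to +x, the grip lies to -x. To go on the lug its +x must point along the bender's +x; it slides flat on the bench, the lug passing between the cheeks with 2 mm to spare above and below.
- lever_eye (a point): Centre of the upper hole of the fork, top face, 36 mm up; axes as the lever's. Two level cheeks 34 mm wide, 10 mm thick, 16 mm apart, round-ended (radius 17 mm), each with a 13.5 mm hole here. The throat is a hollow of radius 17.5 mm about the holes, on their -x side: with it seated on the lug's nose the holes line up within about 1 mm.
- lever_grip (a point): Point on the axis of the lever's black rubber grip, 150 mm from the holes along the lever's -x, 18 mm above the bench; axes as the lever's. The grip is 36 mm in diameter, from 110 to 220 mm from the holes; between it and the fork a steel bar of 18 mm diameter.
- pin_grip (a point): Centre of the knurled round grip (18 mm diameter, 40 mm long) of the steel pivot pin, 0.12 kg; z runs up the pin. It lies 58 mm above the pin's tip and 25 mm above the underside of the collar (24 mm wide, 4 mm thick). The pin starts upright in one of the block's three holes, collar on the block; lift it 35 mm to free it.
- pin_collar (a point): Centre of the underside of the pin's collar, at the top of its shank; axes as the pin's. Shank 12 mm in diameter, 33 mm long, its last 3.5 mm tapering to 9.6 mm. With the collar on the fork the tip ends 3 mm above the bench.
- block: Wooden tool block 190 x 50 x 45 mm, fixed, origin under its centre, three holes along its x axis 60 mm apart: they hold the pivot pin, a round former (disc 38 mm wide, 18 mm high) and a square punch (16 mm, standing 41 mm above the block), in any order.
- former: Round steel former standing in a hole of the block; leave it.
- punch: Square steel punch standing in a hole of the block; leave it.
- mallet: Hammer, 260 mm, lying on the far side of the bench; leave it.
- tin: Small round tin, 68 mm wide; leave it.
Things that resemble listed ones, but are neither listed nor needed, are in the scene too. Leave any purple look-alike of the lever alone. Leave any green look-alike of the part that bears pin_grip alone.

How it is judged:
By the outcome, as a careful person would: the job done as asked, in the order asked, and still so for the second after the job is handed in, with the robot touching nothing.
It also fails if it takes over 61 s, if anything falls off the work surface, if the arm or the gripper's body presses on something with over 40 N, if the wrist force passes 120 N, or if a joint passes its speed limit or range.

## Working session

There is one attempt and no reset: what is moved stays moved. The work goes in short steps, Python scripts to look and compute and a tool call to move; the robot and the scene stay as the last step left them, time stands still between calls to the robot, and variables do not carry over. Pictures are saved under pics/ and viewed, at most 10 in all, crops included, and the job is handed in when it is done.

Besides the shell and the picture viewer there is one more tool, called after "Call:" in YAML: its name, and indented under it one key for each argument. move_arm: Moves the arm, as the interface text tells. Scaled input: -1 to 1 covers 1000 mm each way for a shift and pi/2 rad each way for a turn. Its arguments: {"type":"object","properties":{"motion":{"type":"array","items":{"type":"object","properties":{"tx":{"type":"number"},"ty":{"type":"number"},"tz":{"type":"number"},"twist":{"type":"number"}}}},"gripper":{"type":"number"},"squeeze":{"type":"number"}},"required":["motion"]}

```bash
ls; mkdir -p pics; cat > h.py <<'E'
import numpy as np, cv2
from cell import arm
def ray(cam,pt):
    c=arm.calibration(cam);K=np.array(c["K"]);T=np.array(c["T"])
    d=T[:3,:3]@np.linalg.inv(K)@np.array([pt[0]*640,pt[1]*480,1.]);return T[:3,3],d
def onz(cam,pt,z):
    o,d=ray(cam,pt);return o+d*(z-o[2])/d[2]
def proj(cam,p):
    c=arm.calibration(cam);K=np.array(c["K"]);T=np.linalg.inv(np.array(c["T"]))
    q=K@(T[:3,:3]@np.array(p)+T[:3,3]);return q[:2]/q[2]
def tri(p1,p2):
    o1,d1=ray("side",p1);o2,d2=ray("top",p2);d1=d1/np.linalg.norm(d1);d2=d2/np.linalg.norm(d2)
    s=np.linalg.lstsq(np.stack([d1,-d2],1),o2-o1,rcond=None)[0]
    a=o1+s[0]*d1;b=o2+s[1]*d2;return (a+b)/2,np.linalg.norm(a-b)
def snap(cam,f):
    im=arm.get_image(cam);cv2.imwrite(f"pics/{f}.png",cv2.cvtColor(im,cv2.COLOR_RGB2BGR));return im
E
python3 - <<'E'
from h import *
np.set_printoptions(precision=4,suppress=True)
for c in("side","top"):
    snap(c,c+"0"); print(c,np.array(arm.calibration(c)["T"])[:3,3])
Z=dict(out_setting=.024,lever_eye=.036,lever_grip=.018,pin_grip=.074,pin_collar=.045,block=0,bender=0,lever=0,tin=0)
for n,z in Z.items():
    for c in("side","top"):
        for r in arm.place_of(c,n)[:4]:
            p=r["point"];print(n,c,round(r["conf"],2),np.array(p)*[640,480],onz(c,p,z))
o=arm.observe();print(o)
E
```

```text
pics
side [ 0.3383 -0.8263  0.6656]
top [ 0.5249 -0.0828  0.98  ]
out_setting side 0.84 [307.072 185.616] [0.5804 0.1515 0.024 ]
out_setting side 0.45 [308.928 387.6  ] [ 0.4547 -0.3513  0.024 ]
out_setting top 0.69 [180.48  225.984] [0.583  0.1594 0.024 ]
lever_eye side 0.92 [217.792 358.32 ] [ 0.3396 -0.2765  0.036 ]
lever_eye side 0.78 [291.392 238.416] [ 0.5044 -0.0315  0.036 ]
lever_eye top 0.8 [421.12 365.28] [ 0.3379 -0.2775  0.036 ]
lever_eye top 0.61 [281.6   268.608] [ 0.508  -0.0256  0.036 ]
lever_grip side 0.93 [132.096 436.416] [ 0.2165 -0.3612  0.018 ]
lever_grip side 0.66 [315.008 297.6  ] [ 0.5108 -0.1742  0.018 ]
lever_grip top 0.79 [463.104 434.304] [ 0.2108 -0.3581  0.018 ]
lever_grip top 0.7 [281.728 271.92 ] [ 0.5016 -0.0248  0.018 ]
lever_grip top 0.61 [364.8   272.208] [ 0.5026 -0.177   0.018 ]
pin_grip side 0.81 [370.688 406.608] [ 0.5123 -0.4364  0.074 ]
pin_grip side 0.71 [350.72  347.424] [ 0.5178 -0.3384  0.074 ]
pin_grip side 0.28 [387.776 363.408] [ 0.557 -0.378  0.074]
pin_grip top 0.69 [458.176 264.288] [ 0.5193 -0.3341  0.074 ]
pin_grip top 0.59 [505.
[... 804 characters left out ...]
826 0.1638 0.    ]
tin side 0.57 [350.4   379.488] [ 0.5211 -0.3355 -0.    ]
tin side 0.55 [393.28  189.408] [0.7659 0.125  0.    ]
tin top 0.92 [209.28 130.8 ] [0.7644 0.1163 0.    ]
{'clock': 1.0, 'joints': array([ 1.1184,  0.4345,  0.025 ,  1.5732, -0.0116,  1.134 , -0.0751]), 'dq': array([-0.0012,  0.0008,  0.0007,  0.0007, -0.0007,  0.0004,  0.0002]), 'joint_efforts': array([ -0.0002, -66.7672,   0.9833, -31.4811,  -0.0609,   0.033 ,
         0.0001]), 'position': array([ 0.2142, -0.5872,  0.2268]), 'ee_rot': array([ 3.0936,  0.5465, -0.    ]), 'force': array([-1.5352, -0.5989,  0.0524]), 'ft_torque': array([ 0.0074, -0.0711,  0.0269]), 'gripper_force': 0.0, 'width': 0.9985742736618106}
```

View pics/top0.png

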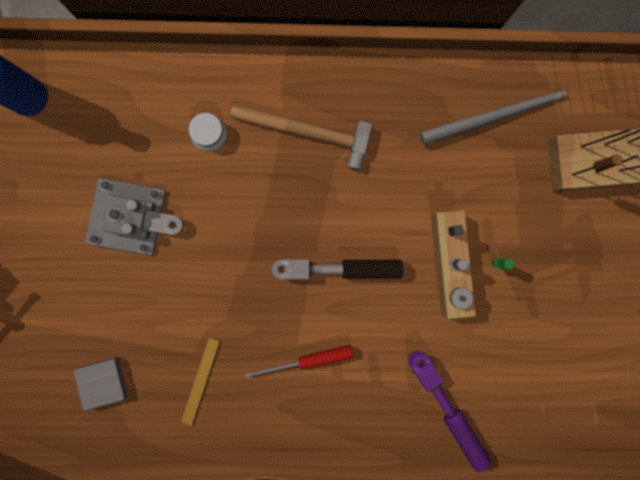

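View pics/side0.png

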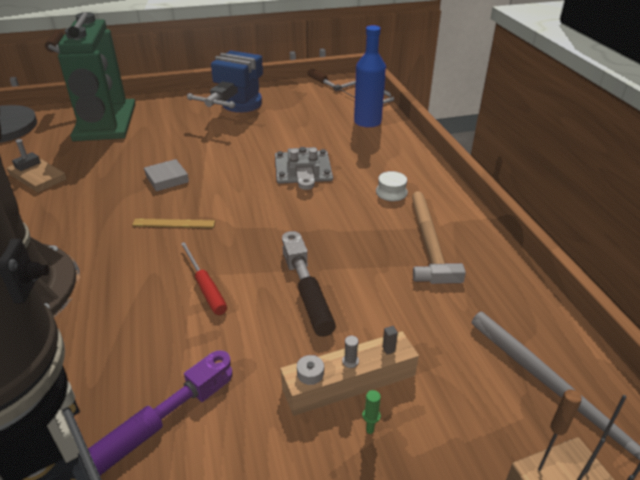

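The top view shows the lug pointing right at (165,224), the lever with its eye at (285,268) and grip at (372,269), and the block's middle hole holding the pin at (460,265). The green look-alike is at (504,264) and the purple one at (450,410). Next I take enlarged crops.

```bash
python3 - <<'E'
import cv2,numpy as np
a=cv2.imread('pics/top0.png');b=cv2.imread('pics/side0.png')
r=lambda i,x,y,w,h,s:cv2.resize(i[y:y+h,x:x+w],(w*s,h*s),interpolation=cv2.INTER_CUBIC)
A=r(a,84,170,100,100,4);B=r(a,264,240,150,55,5)[:, :800]
C=r(b,265,140,80,60,5)
o=np.zeros((600,800,3),np.uint8)
o[:300,:400]=C; o[:300,400:]=cv2.resize(a[170:262,84:206],(400,300),interpolation=cv2.INTER_CUBIC)
o[300:575,:750]=B
cv2.imwrite('pics/crop1.png',o)
E
```

```text
(no output)
```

View pics/crop1.png

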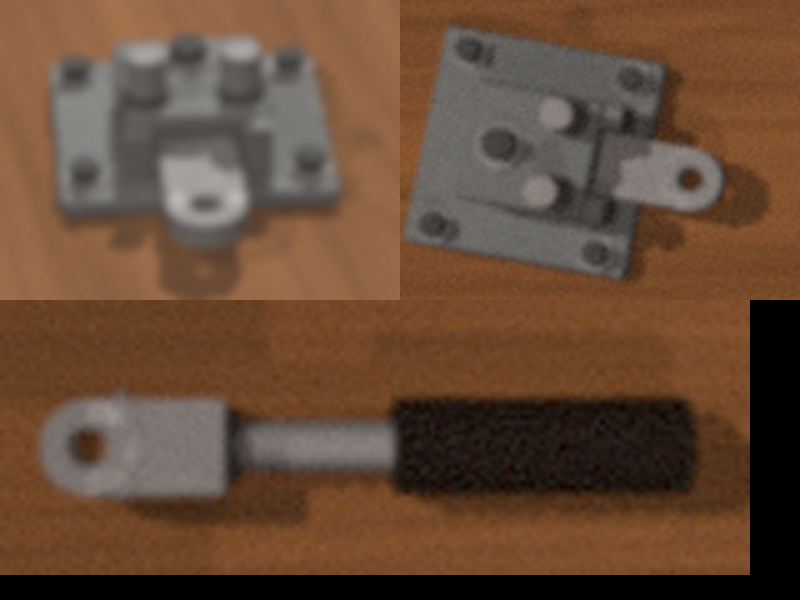

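The crop shows the lug's hole at top px (172.8,224.9) and side px (306,180.6). The lever's hole is at top px (281.6,269), the grip's middle at (372.7,269), and the foot plate is turned about 10.5° in the picture.

```bash
python3 - <<'E'
from h import *
np.set_printoptions(precision=4,suppress=True)
S=np.array([640,480])
f=lambda c,p,z:onz(c,np.array(p)/S,z)
print("lughole",f("top",(172.8,224.9),.024),f("side",(306,180.6),.024))
pl=[(84+(x-400)/3.279,170+y/3.26) for x,y in[(447,28),(665,68),(625,278),(405,240)]]
P=np.array([f("top",p,.005) for p in pl]);print(P)
for a,b in((1,0),(2,3)): print("yaw",np.degrees(np.arctan2(*(P[b]-P[a])[1::-1])))
d=(P[0]-P[3]); print("yawperp",np.degrees(np.arctan2(d[1],d[0])))
d=(P[1]-P[2]); print("yawperp",np.degrees(np.arctan2(d[1],d[0])))
e=f("top",(281.6,269),.036);g=f("top",(372.7,269),.018);print("lever",e,f("side",(291.4,238.4),.036),g,np.linalg.norm((e-g)[:2]),np.degrees(np.arctan2(*(e-g)[1::-1])))
# pin by threshold-free: several heights
for r in arm.regions_of("top","pin_grip")[:3]:
    m=r["region"];ys,xs=np.nonzero(m);print(r["conf"],xs.min(),xs.max(),ys.min(),ys.max(),np.array(r["point"])*S)
for r in arm.regions_of("side","pin_grip")[:3]:
    m=r["region"];ys,xs=np.nonzero(m);print(r["conf"],xs.min(),xs.max(),ys.min(),ys.max(),np.array(r["point"])*S)
a=cv2.imread('pics/top0.png')[200:325,425:485];b=cv2.imread('pics/side0.png')[315:405,275:425]
o=np.zeros((600,800,3),np.uint8);o[:600,:288]=cv2.resize(a,(288,600),interpolation=2);o[:300,290:790]=cv2.resize(b,(500,300),interpolation=2)
cv2.imwrite('pics/crop2.png',o)
from scipy.spatial.transform import Rotation as R
print(R.from_rotvec(arm.observe()["ee_rot"]).as_matrix())
E
```

```text
lughole [0.5848 0.1733 0.024 ] [0.5831 0.1712 0.024 ]
[[0.6702 0.3174 0.005 ]
 [0.6491 0.1947 0.005 ]
 [0.5295 0.2138 0.005 ]
 [0.5495 0.3367 0.005 ]]
yaw 80.2571454250453
yaw 80.72991860954444
yawperp -9.087949043721236
yawperp -9.076488122019827
lever [ 0.5073 -0.0256  0.036 ] [ 0.5045 -0.0315  0.036 ] [ 0.5087 -0.1915  0.018 ] 0.16589583546708214 90.48083041136717
0.76 492 513 257 269 [503.424 264.192]
0.63 450 467 258 270 [457.28  265.008]
0.88 363 380 392 433 [370.176 415.2  ]
[[ 0.9395  0.3426  0.    ]
 [ 0.3426 -0.9395 -0.    ]
 [ 0.      0.0001 -1.    ]]
```

View pics/crop2.png

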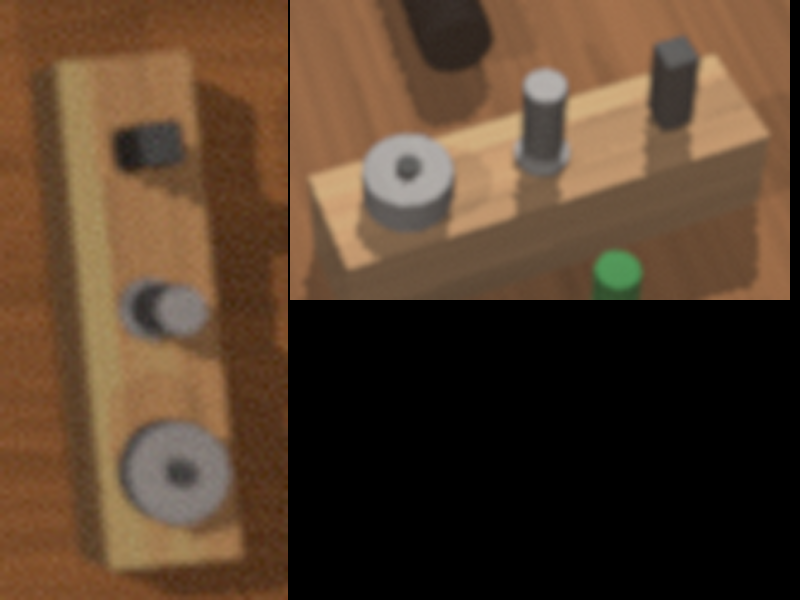

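Pin top is at top px (462.7,264.6) and side px (351.8,341.1); the punch stands on its far side and the former on its near side. I turn the tool along the lever first.

Call:
move_arm:
  motion:
    - {"twist": -0.087}
    - {"twist": -0.087}
    - {"twist": -0.087}
    - {"twist": -0.087}
    - {"twist": -0.087}
    - {"twist": -0.087}
    - {"twist": -0.087}
    - {"twist": -0.087}
    - {"twist": -0.087}
    - {}
    - {}
  gripper: -0.5

```text
invalid input
```

```bash
cat >> h.py <<'E'
from scipy.spatial.transform import Rotation as R
def go(x,y,z):
    s=arm.observe();M=R.from_rotvec(s["ee_rot"]).as_matrix();d=M.T@(np.array([x,y,z])-s["position"])
    print("clk",s["clock"],"pos",s["position"].round(4),"xang",round(np.degrees(np.arctan2(M[1,0],M[0,0])),2),"tool delta",d.round(4),"rows",np.linalg.norm(d)/.05,"F",s["force"].round(2),"w",round(s["width"]*92,1),"gf",s["gripper_force"],"j",s["joints"].round(2))
E
python3 - <<'E'
from h import *
go(.509,-.176,.12)
S=np.array([640,480])
for c,p,z in(("top",(462.7,264.6),.09),("side",(351.8,341.1),.09),("top",(456.3,264.2),.049),("side",(350.9,362.1),.049)):print(c,onz(c,np.array(p)/S,z))
b=[onz("top",np.array((425+x/4.8,200+y/4.8))/S,.045)[:2] for x,y in((95,65),(187,52),(240,555),(112,568))];print(b)
E
```

```text
clk 1.1 pos [ 0.2142 -0.5872  0.2268] xang 20.04 tool delta [ 0.4178 -0.2853  0.1067] rows 10.341632905466424 F [0.12 0.12 0.25] w 91.9 gf 0.0 j [ 1.12  0.43  0.02  1.57 -0.01  1.13 -0.08]
top [ 0.51897209 -0.33745119  0.09      ]
side [ 0.51773706 -0.3412945   0.09      ]
top [ 0.51929013 -0.33766695  0.049     ]
side [ 0.51741731 -0.34330801  0.049     ]
[array([ 0.61017198, -0.31803425]), array([ 0.61553708, -0.35284433]), array([ 0.42788956, -0.37225663]), array([ 0.42271146, -0.3242827 ])]
```

Call:
move_arm:
  motion:
    - {"tx": 0,"ty": 0,"tz": 0,"twist": -0.087}
    - {"tx": 0,"ty": 0,"tz": 0,"twist": -0.087}
    - {"tx": 0,"ty": 0,"tz": 0,"twist": -0.087}
    - {"tx": 0,"ty": 0,"tz": 0,"twist": -0.087}
    - {"tx": 0,"ty": 0,"tz": 0,"twist": -0.087}
    - {"tx": 0,"ty": 0,"tz": 0,"twist": -0.087}
    - {"tx": 0,"ty": 0,"tz": 0,"twist": -0.087}
    - {"tx": 0,"ty": 0,"tz": 0,"twist": -0.087}
    - {"tx": 0,"ty": 0,"tz": 0,"twist": -0.087}
    - {"tx": 0,"ty": 0,"tz": 0,"twist": 0}
  gripper: -0.5

```text
clock: 2.1
position: [0.214, -0.5873, 0.2267]
ee_rot: [2.209, 2.233, 0.0]
force: [-1.2, -0.3, -0.4]
width: 0.748
gripper_force: 0.0
```

```bash
python3 -c "
from h import *
go(.509,-.176,.12)"
```

```text
clk 2.1 pos [ 0.214  -0.5873  0.2267] xang 90.61 tool delta [0.4081 0.2994 0.1068] rows 10.34557429739896 F [-1.16 -0.32 -0.39] w 68.8 gf 0.0 j [ 1.31  0.45 -0.25  1.56  0.12  1.15  1.04]
```

Call:
move_arm:
  motion:
    - {"tx": 0.034,"ty": 0.025,"tz": 0.009,"twist": 0}
    - {"tx": 0.034,"ty": 0.025,"tz": 0.009,"twist": 0}
    - {"tx": 0.034,"ty": 0.025,"tz": 0.009,"twist": 0}
    - {"tx": 0.034,"ty": 0.025,"tz": 0.009,"twist": 0}
    - {"tx": 0.034,"ty": 0.025,"tz": 0.009,"twist": 0}
    - {"tx": 0.034,"ty": 0.025,"tz": 0.009,"twist": 0}
    - {"tx": 0.034,"ty": 0.025,"tz": 0.009,"twist": 0}
    - {"tx": 0.034,"ty": 0.025,"tz": 0.009,"twist": 0}
    - {"tx": 0.034,"ty": 0.025,"tz": 0.009,"twist": 0}
    - {"tx": 0.034,"ty": 0.025,"tz": 0.009,"twist": 0}
    - {"tx": 0.034,"ty": 0.025,"tz": 0.009,"twist": 0}
    - {"tx": 0.034,"ty": 0.025,"tz": 0.009,"twist": 0}

```text
clock: 3.3
position: [0.5115, -0.1752, 0.1186]
ee_rot: [2.217, 2.225, 0.0]
force: [0.9, -0.2, -0.2]
width: 0.751
gripper_force: 0.0
```

```bash
python3 -c "
from h import *
go(.508,-.176,.006)"
```

```text
clk 3.3 pos [ 0.5115 -0.1752  0.1186] xang 90.22 tool delta [-0.0007 -0.0035  0.1126] rows 2.2522185823574077 F [ 0.9  -0.16 -0.16] w 69.1 gf 0.0 j [ 0.51  0.45 -0.38  1.88  0.22  0.85  0.03]
```

Call:
move_arm:
  motion:
    - {"tx": -0.001,"ty": -0.003,"tz": 0.03,"twist": 0}
    - {"tx": 0,"ty": 0,"tz": 0.03,"twist": 0}
    - {"tx": 0,"ty": 0,"tz": 0.025,"twist": 0}
    - {"tx": 0,"ty": 0,"tz": 0.016,"twist": 0}
    - {"tx": 0,"ty": 0,"tz": 0.01,"twist": 0}
    - {"tx": 0,"ty": 0,"tz": 0,"twist": 0}

```text
clock: 3.9
position: [0.5069, -0.1774, 0.0068]
ee_rot: [-2.213, -2.228, 0.002]
force: [-0.3, -0.7, -0.3]
width: 0.748
gripper_force: 0.0
```

Call:
move_arm:
  motion:
    - {"tx": 0,"ty": 0,"tz": 0,"twist": 0}
    - {"tx": 0,"ty": 0,"tz": 0,"twist": 0}
    - {"tx": 0,"ty": 0,"tz": 0,"twist": 0}
    - {"tx": 0,"ty": 0,"tz": 0,"twist": 0}
    - {"tx": 0,"ty": 0,"tz": 0,"twist": 0}
  gripper: 0.5
  squeeze: 25

```text
clock: 4.4
position: [0.5079, -0.1777, 0.0082]
ee_rot: [2.211, 2.23, 0.001]
force: [-0.8, 0.5, 4.0]
width: 0.385
gripper_force: 25.0
```

```bash
python3 - <<'E'
from h import *
snap("top","top1")
for c in("top","side"):
    if c=="side":snap("side","side1")
    for r in arm.place_of(c,"lever_eye")[:3]:print(c,r["conf"],np.array(r["point"])*[640,480],onz(c,r["point"],.036))
th=np.radians(80.6);h=np.array([.584,.172])
u=np.array([np.cos(th),np.sin(th)])
# target: eye 60 mm before hole, lever along th, gripped 150 back
g=h-u*(.05+.150);print(g);go(g[0],g[1],arm.observe()["position"][2])
a=cv2.imread("pics/top1.png")
cv2.imwrite("pics/crop3.png",cv2.resize(a[170:300,80:300],(800,473),interpolation=2))
E
```

```text
top 0.62 [282.368 269.184] [ 0.50695381 -0.02697133  0.036     ]
side 0.57 [219.072 360.48 ] [ 0.34088192 -0.28089594  0.036     ]
[ 0.55133481 -0.02531443]
clk 4.6 pos [ 0.5078 -0.1777  0.0081] xang 90.5 tool delta [ 0.152   0.0448 -0.    ] rows 3.1700578000499213 F [-0.3  -0.67  5.65] w 35.4 gf 24.999791979789734 j [ 0.47  0.6  -0.31  1.97  0.31  0.61 -0.05]
```

View pics/crop3.png

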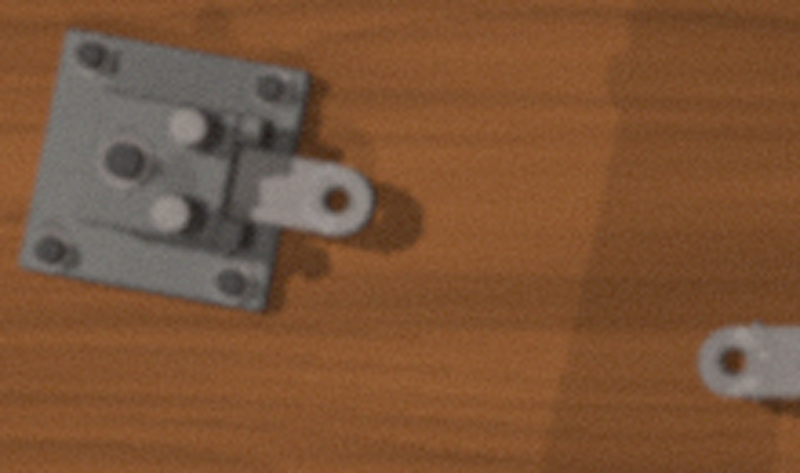

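The lever's hole is at top px (281.6,269) and the lug's hole at (172.7,225), so the scene is unchanged after the grasp. I turn the lever 9.9°, then bring it up to the lug.

Call:
move_arm:
  motion:
    - {"tx": 0,"ty": 0,"tz": 0,"twist": 0.037}
    - {"tx": 0,"ty": 0,"tz": 0,"twist": 0.037}
    - {"tx": 0,"ty": 0,"tz": 0,"twist": 0.036}
    - {"tx": 0,"ty": 0,"tz": 0,"twist": 0}

```text
clock: 5.0
position: [0.5079, -0.1775, 0.0081]
ee_rot: [2.397, 2.03, 0.0]
force: [-1.1, -0.4, 5.8]
width: 0.386
gripper_force: 25.0
```

```bash
python3 - <<'E'
from h import *
th=np.radians(80.6);h=np.array([.5845,.173]);u=np.array([np.cos(th),np.sin(th)])
g=h-u*(.05+.152);go(g[0],g[1],arm.observe()["position"][2])
E
```

```text
clk 5.0 pos [ 0.5079 -0.1775  0.0081] xang 80.52 tool delta [ 0.1563  0.0181 -0.    ] rows 3.1470028224603155 F [-1.06 -0.41  5.83] w 35.5 gf 24.999333322048187 j [ 0.43  0.6  -0.27  1.98  0.27  0.6  -0.18]
```

Call:
move_arm:
  motion:
    - {"tx": 0.005,"ty": 0.001,"tz": 0,"twist": 0}
    - {"tx": 0.015,"ty": 0.002,"tz": 0,"twist": 0}
    - {"tx": 0.02,"ty": 0.002,"tz": 0,"twist": 0}
    - {"tx": 0.02,"ty": 0.002,"tz": 0,"twist": 0}
    - {"tx": 0.02,"ty": 0.002,"tz": 0,"twist": 0}
    - {"tx": 0.02,"ty": 0.002,"tz": 0,"twist": 0}
    - {"tx": 0.02,"ty": 0.002,"tz": 0,"twist": 0}
    - {"tx": 0.018,"ty": 0.002,"tz": 0,"twist": 0}
    - {"tx": 0.012,"ty": 0.002,"tz": 0,"twist": 0}
    - {"tx": 0.006,"ty": 0.001,"tz": 0,"twist": 0}
    - {"tx": 0,"ty": 0,"tz": 0,"twist": 0}

```text
clock: 6.1
position: [0.5511, -0.027, 0.0081]
ee_rot: [2.395, 2.031, -0.001]
force: [-1.7, -2.0, 6.8]
width: 0.382
gripper_force: 25.0
```

```bash
python3 - <<'E'
from h import *
snap("top","top2");snap("side","side2")
th=np.radians(80.6);h=np.array([.5845,.173]);u=np.array([np.cos(th),np.sin(th)])
g=h-u*(.0+.152);go(g[0],g[1],arm.observe()["position"][2])
a=cv2.imread("pics/top2.png");b=cv2.imread("pics/side2.png")
o=np.zeros((600,800,3),np.uint8)
o[:400]=cv2.resize(a[190:270,130:290],(800,400),interpolation=2)
o[400:,:400]=cv2.resize(b[150:210,260:380],(400,200),interpolation=2)
cv2.imwrite("pics/crop4.png",o)
E
```

```text
clk 6.2 pos [ 0.551  -0.027   0.0081] xang 80.6 tool delta [ 0.0508  0.0003 -0.    ] rows 1.0162871160142544 F [-1.04 -0.99  6.2 ] w 35.5 gf 25.000881850719452 j [ 0.13  0.61 -0.25  1.94  0.25  0.62 -0.45]
```

View pics/crop4.png

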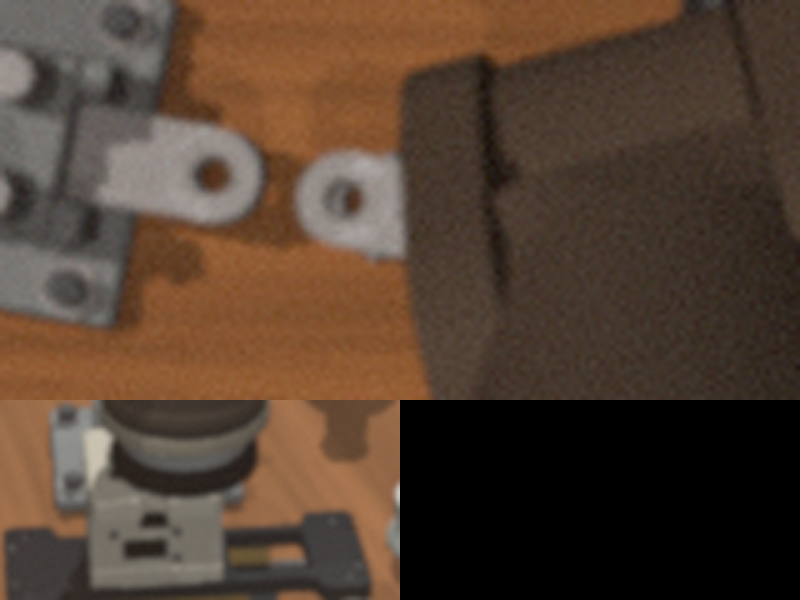

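The fork's eye is at top px (199,230) and the lug's hole at (172.6,224.8). I check the lateral offset.

```bash
python3 - <<'E'
from h import *
S=np.array([640,480])
h=onz("top",np.array((172.6,224.8))/S,.024)[:2];e=onz("top",np.array((198.9,230))/S,.036)[:2]
t=arm.observe()["position"][:2]
an=lambda d:np.degrees(np.arctan2(d[1],d[0]))
print(h,e,np.linalg.norm(h-e),an(h-e),an(e-t),np.linalg.norm(e-t))
E
```

```text
[0.58499272 0.17366886] [0.57549264 0.12342948] 0.05112970654780835 79.29201823759712 80.76661382081026 0.15243778511059505
```

Call:
move_arm:
  motion:
    - {"tx": 0.004,"ty": 0,"tz": 0,"twist": 0}
    - {"tx": 0.006,"ty": 0,"tz": 0,"twist": 0}
    - {"tx": 0.006,"ty": 0,"tz": 0,"twist": 0}
    - {"tx": 0.006,"ty": 0,"tz": 0,"twist": 0}
    - {"tx": 0,"ty": 0,"tz": 0,"twist": 0}

```text
clock: 6.7
position: [0.5547, -0.0062, 0.0081]
ee_rot: [2.396, 2.03, -0.001]
force: [-0.9, -3.1, 6.6]
width: 0.386
gripper_force: 25.0
```

Call:
move_arm:
  motion:
    - {"tx": 0.004,"ty": 0,"tz": 0,"twist": 0}
    - {"tx": 0.005,"ty": 0,"tz": 0,"twist": 0}
    - {"tx": 0.005,"ty": 0,"tz": 0,"twist": 0}
    - {"tx": 0.004,"ty": 0,"tz": 0,"twist": 0}
    - {"tx": 0.002,"ty": 0,"tz": 0,"twist": 0}
    - {"tx": 0,"ty": 0,"tz": 0,"twist": 0}

```text
clock: 7.3
position: [0.5578, 0.0125, 0.0081]
ee_rot: [2.396, 2.029, -0.003]
force: [-1.5, -7.1, 7.9]
width: 0.387
gripper_force: 25.0
```

```bash
python3 - <<'E'
from h import *
u=np.array([.1633,.9866]);g=np.array([.585,.1736])-u*.1524;go(g[0],g[1],.0081);print(R.from_rotvec(arm.observe()["ee_rot"]).as_matrix().T@arm.observe()["force"])
E
```

```text
clk 7.3 pos [0.5578 0.0125 0.0081] xang 80.5 tool delta [0.011  0.0005 0.    ] rows 0.22029992160570064 F [-1.51 -7.14  7.94] w 35.6 gf 24.9979367852211 j [ 0.06  0.62 -0.25  1.93  0.25  0.63 -0.51]
[-7.31480993 -0.30497585 -7.92367688]
```

Call:
move_arm:
  motion:
    - {"tx": 0.001,"ty": 0,"tz": 0,"twist": 0}
    - {"tx": 0.001,"ty": 0,"tz": 0,"twist": 0}
    - {"tx": 0.001,"ty": 0,"tz": 0,"twist": 0}
    - {"tx": 0,"ty": 0,"tz": 0,"twist": 0}

```text
clock: 7.7
position: [0.5582, 0.0148, 0.0081]
ee_rot: [2.396, 2.028, -0.003]
force: [-1.0, -8.6, 8.6]
width: 0.388
gripper_force: 25.0
```

Call:
move_arm:
  motion:
    - {"tx": 0.001,"ty": 0,"tz": 0,"twist": 0}
    - {"tx": 0.001,"ty": 0,"tz": 0,"twist": 0}
    - {"tx": 0.001,"ty": 0,"tz": 0,"twist": 0}
    - {"tx": 0,"ty": 0,"tz": 0,"twist": 0}

```text
clock: 8.1
position: [0.5586, 0.0177, 0.0081]
ee_rot: [2.397, 2.028, -0.004]
force: [-0.1, -8.8, 8.3]
width: 0.384
gripper_force: 25.0
```

Call:
move_arm:
  motion:
    - {"tx": 0.001,"ty": 0,"tz": 0,"twist": 0}
    - {"tx": 0.001,"ty": 0,"tz": 0,"twist": 0}
    - {"tx": 0.001,"ty": 0,"tz": 0,"twist": 0}
    - {"tx": 0,"ty": 0,"tz": 0,"twist": 0}

```text
clock: 8.5
position: [0.5591, 0.0207, 0.0081]
ee_rot: [2.396, 2.028, -0.004]
force: [-2.1, -8.6, 8.0]
width: 0.384
gripper_force: 25.0
```

Call:
move_arm:
  motion:
    - {"tx": 0.001,"ty": 0,"tz": 0,"twist": 0}
    - {"tx": 0.001,"ty": 0,"tz": 0,"twist": 0}
    - {"tx": 0,"ty": 0,"tz": 0,"twist": 0}

```text
clock: 8.8
position: [0.5595, 0.0226, 0.0081]
ee_rot: [2.397, 2.028, -0.004]
force: [-1.4, -7.3, 8.6]
width: 0.381
gripper_force: 25.0
```

Call:
move_arm:
  motion:
    - {"tx": 0.001,"ty": 0,"tz": 0,"twist": 0}
    - {"tx": 0,"ty": 0,"tz": 0,"twist": 0}

```text
clock: 9.0
position: [0.5596, 0.0234, 0.0081]
ee_rot: [2.397, 2.027, -0.004]
force: [-0.9, -9.1, 9.3]
width: 0.381
gripper_force: 25.0
```

Call:
move_arm:
  motion:
    - {"tx": 0.001,"ty": 0,"tz": 0,"twist": 0}
    - {"tx": 0,"ty": 0,"tz": 0,"twist": 0}

```text
clock: 9.2
position: [0.5596, 0.0236, 0.0081]
ee_rot: [2.397, 2.027, -0.005]
force: [-1.5, -11.5, 9.9]
width: 0.383
gripper_force: 25.0
```

Call:
move_arm:
  motion:
    - {"tx": 0.001,"ty": 0,"tz": 0,"twist": 0}
    - {"tx": 0.001,"ty": 0,"tz": 0,"twist": 0}
    - {"tx": 0,"ty": 0,"tz": 0,"twist": 0}

```text
clock: 9.5
position: [0.5596, 0.0238, 0.0081]
ee_rot: [2.397, 2.024, -0.008]
force: [-2.4, -16.6, 12.3]
width: 0.382
gripper_force: 25.0
```

```bash
python3 - <<'E'
from h import *
snap("top","top3")
u=np.array([.1633,.9866]);t=arm.observe()["position"][:2];e=t+u*.1524;print("eye kin",e);go(*t,.0081)
a=cv2.imread("pics/top3.png")
cv2.imwrite("pics/crop5.png",cv2.resize(a[195:255,130:210],(800,600),interpolation=2))
E
```

```text
eye kin [0.58453234 0.17412431]
clk 9.55 pos [0.5596 0.0238 0.0081] xang 80.36 tool delta [-0. -0. -0.] rows 0.00044651926600927655 F [ -2.94 -15.53  11.64] w 35.1 gf 25.01020073890686 j [ 0.03  0.62 -0.24  1.92  0.25  0.63 -0.54]
```

View pics/crop5.png

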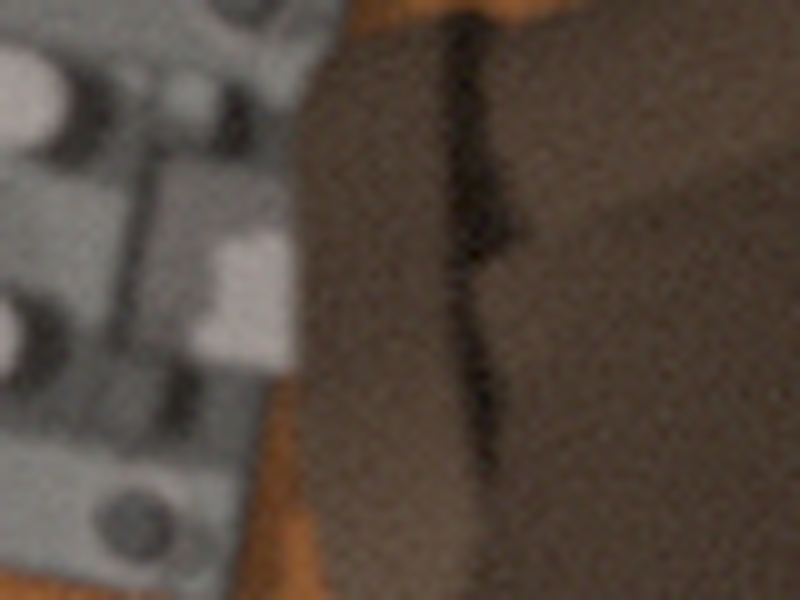

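The arm hides the fork, but the force ramped from 8 to 16 N with no travel, which is the seat. It came where the camera predicted: eye (0.5845, 0.174). I relax, release and lift.

Call:
move_arm:
  motion:
    - {"tx": -0.001,"ty": 0,"tz": 0,"twist": 0}
    - {"tx": -0.001,"ty": 0,"tz": 0,"twist": 0}
    - {"tx": 0,"ty": 0,"tz": 0,"twist": 0}

```text
clock: 9.85
position: [0.5597, 0.0237, 0.0081]
ee_rot: [2.397, 2.027, -0.005]
force: [-1.3, -10.0, 9.2]
width: 0.384
gripper_force: 25.0
```

Call:
move_arm:
  motion:
    - {"tx": 0,"ty": 0,"tz": 0,"twist": 0}
    - {"tx": 0,"ty": 0,"tz": 0,"twist": 0}
    - {"tx": 0,"ty": 0,"tz": 0,"twist": 0}
    - {"tx": 0,"ty": 0,"tz": 0,"twist": 0}
  gripper: -0.5

```text
clock: 10.25
position: [0.5596, 0.0282, 0.0076]
ee_rot: [-2.395, -2.033, -0.0]
force: [0.2, -0.9, -0.4]
width: 0.682
gripper_force: 0.0
```

Call:
move_arm:
  motion:
    - {"tx": 0,"ty": 0,"tz": -0.01,"twist": 0}
    - {"tx": 0,"ty": 0,"tz": -0.03,"twist": 0}
    - {"tx": 0,"ty": 0,"tz": -0.045,"twist": 0}
    - {"tx": -0.02,"ty": 0,"tz": -0.04,"twist": 0}
    - {"tx": -0.045,"ty": 0,"tz": -0.01,"twist": 0}
    - {"tx": -0.045,"ty": 0,"tz": 0,"twist": 0}
    - {"tx": -0.045,"ty": 0,"tz": 0,"twist": 0}
    - {"tx": -0.045,"ty": 0,"tz": 0,"twist": 0}
    - {"tx": -0.045,"ty": 0,"tz": 0,"twist": 0}
    - {"tx": -0.02,"ty": 0,"tz": 0,"twist": 0}
    - {"tx": 0,"ty": 0,"tz": 0,"twist": 0}

```text
clock: 11.35
position: [0.5152, -0.2381, 0.1433]
ee_rot: [2.401, 2.024, -0.002]
force: [0.0, 0.8, 1.0]
width: 0.752
gripper_force: 0.0
```

```bash
python3 - <<'E'
from h import *
snap("top","top4");go(.518,-.339,.13)
a=cv2.imread("pics/top4.png")
cv2.imwrite("pics/crop6.png",cv2.resize(a[200:250,130:230],(800,400),interpolation=2))
E
```

```text
clk 11.4 pos [ 0.516  -0.2353  0.1432] xang 80.43 tool delta [-0.1019  0.0192  0.0133] rows 2.0914502039593152 F [0.31 0.28 0.04] w 69.0 gf 0.0 j [ 0.52  0.44 -0.25  1.8   0.14  0.91  0.04]
```

View pics/crop6.png

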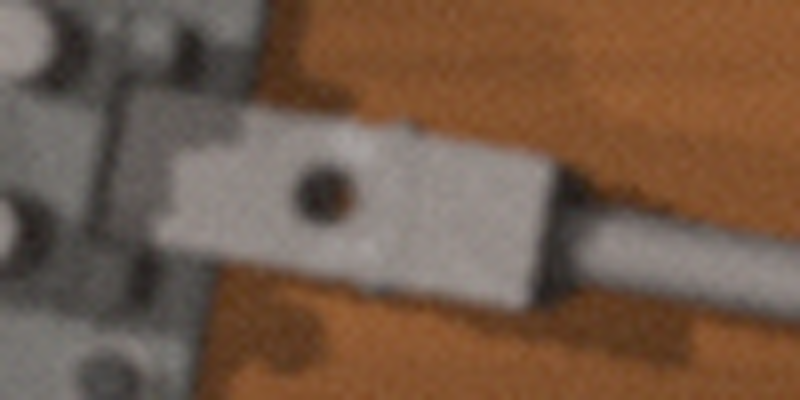

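The fork is seated with its hole at top px (170.9,224.1) and the bench visible through the bores. Now for the pin.

Call:
move_arm:
  motion:
    - {"tx": 0,"ty": 0,"tz": 0,"twist": 0.085}
    - {"tx": 0,"ty": 0,"tz": 0,"twist": 0.085}
    - {"tx": 0,"ty": 0,"tz": 0,"twist": 0.085}
    - {"tx": 0,"ty": 0,"tz": 0,"twist": 0.085}
    - {"tx": 0,"ty": 0,"tz": 0,"twist": 0.085}
    - {"tx": 0,"ty": 0,"tz": 0,"twist": 0.085}
    - {"tx": 0,"ty": 0,"tz": 0,"twist": 0.085}
    - {"tx": 0,"ty": 0,"tz": 0,"twist": 0.085}
    - {"tx": 0,"ty": 0,"tz": 0,"twist": 0.085}
    - {"tx": 0,"ty": 0,"tz": 0,"twist": 0.085}
    - {"tx": 0,"ty": 0,"tz": 0,"twist": 0}
  gripper: 0

```text
clock: 12.5
position: [0.5172, -0.2316, 0.1431]
ee_rot: [-3.139, -0.114, -0.001]
force: [0.5, 1.1, -0.2]
width: 0.498
gripper_force: 0.0
```

```bash
python3 - <<'E'
from h import *
go(.519,-.3385,.11)
S=np.array([640,480]);print(onz("top",np.array((170.9,224.1))/S,.036))
E
```

```text
clk 12.5 pos [ 0.5172 -0.2316  0.1431] xang 4.15 tool delta [-0.0059  0.1068  0.033 ] rows 2.2384882111986277 F [ 0.48  1.13 -0.19] w 45.8 gf 0.0 j [ 0.28  0.42  0.07  1.82 -0.04  0.9  -1.14]
[0.58545623 0.17350322 0.036     ]
```

Call:
move_arm:
  motion:
    - {"tx": -0.001,"ty": 0.02,"tz": 0.006,"twist": 0}
    - {"tx": -0.001,"ty": 0.03,"tz": 0.006,"twist": 0}
    - {"tx": -0.001,"ty": 0.03,"tz": 0.006,"twist": 0}
    - {"tx": -0.001,"ty": 0.02,"tz": 0.006,"twist": 0}
    - {"tx": -0.002,"ty": 0.007,"tz": 0.009,"twist": 0}
    - {"tx": 0,"ty": 0,"tz": 0,"twist": 0}
    - {"tx": 0,"ty": 0,"tz": 0,"twist": 0}

```text
clock: 13.2
position: [0.5184, -0.3389, 0.1095]
ee_rot: [-3.138, -0.117, 0.001]
force: [0.9, -0.0, -0.4]
width: 0.504
gripper_force: 0.0
```

```bash
python3 - <<'E'
from h import *
go(.519,-.3385,.055)
E
```

```text
clk 13.2 pos [ 0.5184 -0.3389  0.1095] xang 4.27 tool delta [ 0.0006 -0.0003  0.0545] rows 1.0897858183949007 F [ 0.92 -0.01 -0.39] w 46.3 gf 0.0 j [ 0.44  0.54  0.08  1.72 -0.05  0.88 -0.95]
```

Call:
move_arm:
  motion:
    - {"tx": 0,"ty": 0,"tz": 0.018,"twist": 0}
    - {"tx": 0,"ty": 0,"tz": 0.018,"twist": 0}
    - {"tx": 0,"ty": 0,"tz": 0.013,"twist": 0}
    - {"tx": 0,"ty": 0,"tz": 0.005,"twist": 0}
    - {"tx": 0,"ty": 0,"tz": 0,"twist": 0}

```text
clock: 13.7
position: [0.5182, -0.34, 0.0554]
ee_rot: [-3.139, -0.114, 0.001]
force: [0.7, -0.3, 0.1]
width: 0.501
gripper_force: 0.0
```

Call:
move_arm:
  motion:
    - {"tx": 0,"ty": 0,"tz": 0,"twist": 0}
    - {"tx": 0,"ty": 0,"tz": 0,"twist": 0}
    - {"tx": 0,"ty": 0,"tz": 0,"twist": 0}
    - {"tx": 0,"ty": 0,"tz": 0,"twist": 0}
    - {"tx": 0,"ty": 0,"tz": 0,"twist": 0}
  gripper: 1
  squeeze: 20

```text
clock: 14.2
position: [0.5184, -0.3406, 0.0561]
ee_rot: [-3.139, -0.113, -0.001]
force: [-1.5, 2.8, 3.0]
width: 0.188
gripper_force: 20.0
```

Call:
move_arm:
  motion:
    - {"tx": 0,"ty": 0,"tz": -0.006,"twist": 0}
    - {"tx": 0,"ty": 0,"tz": -0.012,"twist": 0}
    - {"tx": 0,"ty": 0,"tz": -0.015,"twist": 0}
    - {"tx": 0,"ty": 0,"tz": -0.02,"twist": 0}
    - {"tx": 0,"ty": 0,"tz": -0.025,"twist": 0}
    - {"tx": 0,"ty": 0,"tz": -0.02,"twist": 0}
    - {"tx": 0,"ty": 0,"tz": 0,"twist": 0}

```text
clock: 14.9
position: [0.52, -0.3425, 0.1581]
ee_rot: [3.136, 0.112, 0.009]
force: [-0.4, -0.8, -1.3]
width: 0.191
gripper_force: 20.0
```

```bash
python3 - <<'E'
from h import *
snap("top","top5");snap("side","side5");go(.585,.1738,.16)
a=cv2.imread("pics/top5.png");b=cv2.imread("pics/side5.png")
p=proj("side",arm.observe()["position"]).astype(int);print(p)
o=np.zeros((600,800,3),np.uint8);y=max(p[1]-60,0);x=max(p[0]-75,0)
o[:600,:]=cv2.resize(b[y:y+120,x:x+160],(800,600),interpolation=2)
cv2.imwrite("pics/crop7.png",o);print(x,y)
E
```

```text
clk 15.0 pos [ 0.5183 -0.3413  0.1547] xang 4.09 tool delta [ 0.1033 -0.509  -0.0057] rows 10.388402243052251 F [-1.17  0.69 -2.13] w 17.3 gf 19.989385306835175 j [ 0.43  0.49  0.09  1.68 -0.05  0.97 -0.96]
[354 306]
279 246
```

View pics/crop7.png

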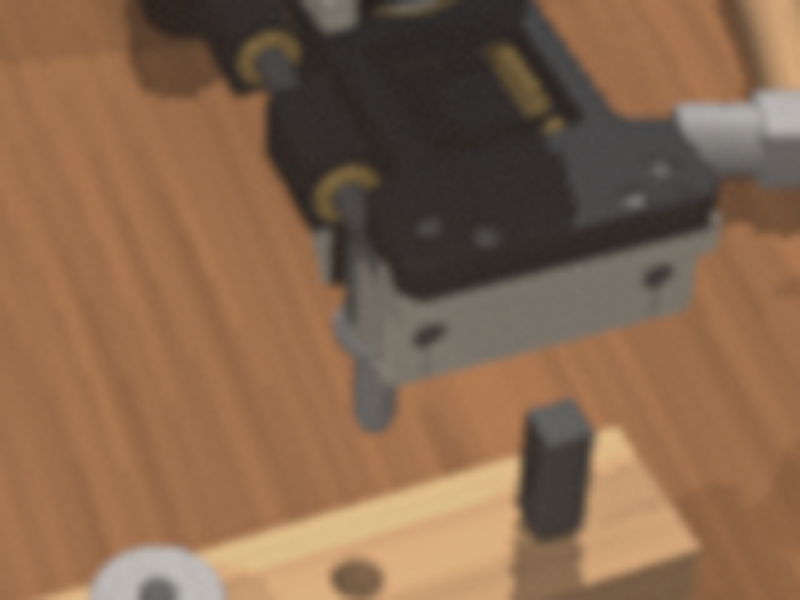

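The pin hangs upright in the gripper with its tip at side px (353.6,330), and the block hole it left is at (350.6,361.4). I locate both relative to the TCP.

```bash
python3 - <<'E'
from h import *
S=np.array([640,480]);s=arm.observe()["position"];print(s)
print("tip",onz("side",np.array((353.6,330))/S,s[2]-.044+.002)-s,"collar",onz("side",np.array((279+363/5,246+345/5))/S,s[2]-.011)-s)
print("hole",onz("side",np.array((350.6,361.6))/S,.045))
print("side fork hole check: lug hole side earlier .5831 .1712 vs top .5848 .1733")
E
```

```text
[ 0.51832828 -0.34129575  0.15466131]
tip [ 0.00062029 -0.00118332 -0.042     ] collar [-0.00392376 -0.0028166  -0.011     ]
hole [ 0.51844652 -0.33921194  0.045     ]
side fork hole check: lug hole side earlier .5831 .1712 vs top .5848 .1733
```

Call:
move_arm:
  motion:
    - {"tx": 0.004,"ty": -0.02,"tz": 0,"twist": 0}
    - {"tx": 0.009,"ty": -0.045,"tz": 0,"twist": 0}
    - {"tx": 0.009,"ty": -0.045,"tz": 0,"twist": 0}
    - {"tx": 0.009,"ty": -0.045,"tz": 0,"twist": 0}
    - {"tx": 0.009,"ty": -0.045,"tz": 0,"twist": 0}
    - {"tx": 0.009,"ty": -0.045,"tz": 0,"twist": 0}
    - {"tx": 0.009,"ty": -0.045,"tz": 0,"twist": 0}
    - {"tx": 0.009,"ty": -0.045,"tz": 0,"twist": 0}
    - {"tx": 0.009,"ty": -0.045,"tz": 0,"twist": 0}
    - {"tx": 0.009,"ty": -0.045,"tz": 0,"twist": 0}
    - {"tx": 0.009,"ty": -0.045,"tz": 0,"twist": 0}
    - {"tx": 0.008,"ty": -0.035,"tz": 0,"twist": 0}

```text
clock: 16.2
position: [0.5827, 0.1733, 0.1526]
ee_rot: [-3.139, -0.116, 0.003]
force: [-1.2, -0.6, -0.6]
width: 0.192
gripper_force: 20.0
```

Call:
move_arm:
  motion:
    - {"tx": 0,"ty": 0,"tz": 0,"twist": 0}
    - {"tx": 0,"ty": 0,"tz": 0,"twist": 0}

```text
clock: 16.4
position: [0.5829, 0.1707, 0.1525]
ee_rot: [3.139, 0.116, -0.003]
force: [0.4, -0.7, -1.7]
width: 0.19
gripper_force: 20.0
```

```bash
python3 - <<'E'
from h import *
go(.584,.1738,.095)
E
```

```text
clk 16.4 pos [0.5829 0.1707 0.1525] xang 4.23 tool delta [ 0.0015 -0.003   0.0575] rows 1.1510370338868061 F [ 0.39 -0.7  -1.66] w 17.4 gf 19.989187717437744 j [-0.37  0.48 -0.01  1.7   0.01  0.96 -1.88]
```

Call:
move_arm:
  motion:
    - {"tx": 0.0015,"ty": -0.003,"tz": 0.02,"twist": 0}
    - {"tx": 0,"ty": 0,"tz": 0.025,"twist": 0}
    - {"tx": 0,"ty": 0,"tz": 0.014,"twist": 0}
    - {"tx": 0,"ty": 0,"tz": 0,"twist": 0}
    - {"tx": 0,"ty": 0,"tz": 0,"twist": 0}

```text
clock: 16.9
position: [0.5852, 0.1723, 0.0949]
ee_rot: [3.139, 0.111, -0.0]
force: [0.7, 0.9, -0.7]
width: 0.191
gripper_force: 20.0
```

```bash
python3 - <<'E'
from h import *
go(.584,.1738,.08)
snap("top","top6");snap("side","side6")
a=cv2.imread("pics/top6.png");b=cv2.imread("pics/side6.png")
o=np.zeros((600,800,3),np.uint8)
o[:,:]=cv2.resize(b[150:210,265:345],(800,600),interpolation=2)
cv2.imwrite("pics/crop8.png",o)
print(proj("side",[.585,.1738,.036]),proj("side",[.585,.1738,.048]))
E
```

```text
clk 16.9 pos [0.5852 0.1723 0.0949] xang 4.04 tool delta [-0.0011 -0.0016  0.0149] rows 0.3011324382424719 F [ 0.71  0.91 -0.67] w 17.6 gf 19.989468455314636 j [-0.37  0.54 -0.01  1.75  0.01  0.85 -1.88]
[306.49061054 175.02925059] [306.4228761  170.13546497]
```

View pics/crop8.png

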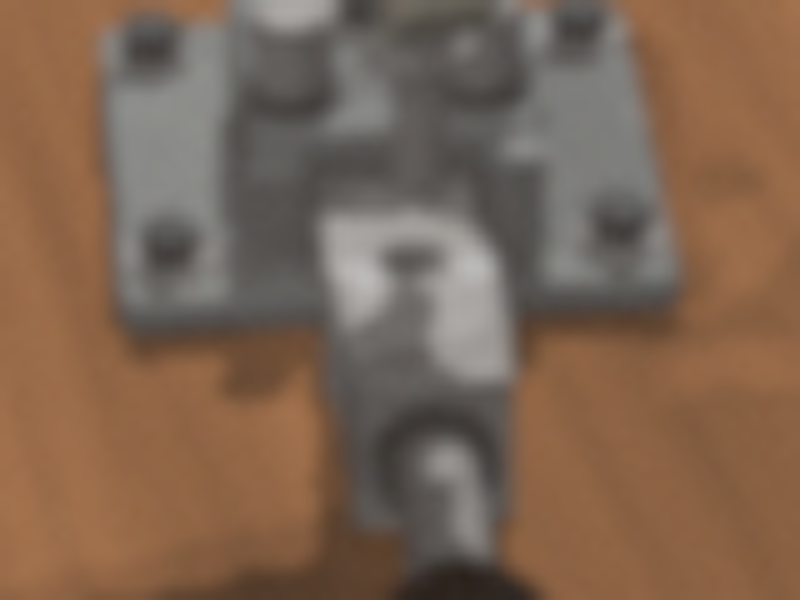

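The pin tip is at side px (306.5,169), directly above the fork's hole at (306.3,175.8). Both match the expected image positions, so I refine with intensity profiles.

```bash
python3 - <<'E'
import cv2
g=cv2.imread("pics/side6.png",0)
print("cols",list(range(296,318)))
for r in range(158,181): print(r,list(g[r,296:318]))
E
```

```text
cols [296, 297, 298, 299, 300, 301, 302, 303, 304, 305, 306, 307, 308, 309, 310, 311, 312, 313, 314, 315, 316, 317]
158 [np.uint8(79), np.uint8(79), np.uint8(95), np.uint8(113), np.uint8(122), np.uint8(123), np.uint8(120), np.uint8(112), np.uint8(97), np.uint8(89), np.uint8(87), np.uint8(83), np.uint8(80), np.uint8(77), np.uint8(79), np.uint8(82), np.uint8(84), np.uint8(84), np.uint8(77), np.uint8(72), np.uint8(71), np.uint8(86)]
159 [np.uint8(72), np.uint8(73), np.uint8(91), np.uint8(111), np.uint8(124), np.uint8(128), np.uint8(127), np.uint8(118), np.uint8(102), np.uint8(90), np.uint8(87), np.uint8(85), np.uint8(82), np.uint8(75), np.uint8(72), np.uint8(72), np.uint8(73), np.uint8(71), np.uint8(67), np.uint8(66), np.uint8(72), np.uint8(91)]
160 [np.uint8(65), np.uint8(76), np.uint8(97), np.uint8(118), np.uint8(129), np.uint8(134), np.uint8(133), np.uint8(125), np.uint8(107), np.uint8(93), np.uint8(91), np.uint8(87), np.uint8(83), np.uint8(79), np.uint8(77), np.uint8(74), np.uint8(73), np.uint8(73), np.uint8(73), np.uint8(78), np.uint8(88), np.uint8(106)]
161 [np.uint8(78), np.uint8
[... 5759 characters left out ...]
nt8(109), np.uint8(86), np.uint8(82)]
179 [np.uint8(95), np.uint8(102), np.uint8(129), np.uint8(154), np.uint8(169), np.uint8(175), np.uint8(169), np.uint8(149), np.uint8(124), np.uint8(111), np.uint8(113), np.uint8(125), np.uint8(146), np.uint8(163), np.uint8(168), np.uint8(166), np.uint8(166), np.uint8(162), np.uint8(145), np.uint8(115), np.uint8(88), np.uint8(80)]
180 [np.uint8(89), np.uint8(96), np.uint8(119), np.uint8(147), np.uint8(162), np.uint8(165), np.uint8(154), np.uint8(135), np.uint8(115), np.uint8(107), np.uint8(106), np.uint8(115), np.uint8(138), np.uint8(160), np.uint8(167), np.uint8(166), np.uint8(166), np.uint8(163), np.uint8(148), np.uint8(117), np.uint8(88), np.uint8(73)]
```

Pin and hole columns agree at about 306. I correct y by 1.5 mm and descend, feeling for the rim.

Call:
move_arm:
  motion:
    - {"tx": 0,"ty": -0.0015,"tz": 0.003,"twist": 0}
    - {"tx": 0,"ty": 0,"tz": 0.003,"twist": 0}
    - {"tx": 0,"ty": 0,"tz": 0.003,"twist": 0}
    - {"tx": 0,"ty": 0,"tz": 0.002,"twist": 0}
    - {"tx": 0,"ty": 0,"tz": 0.002,"twist": 0}
    - {"tx": 0,"ty": 0,"tz": 0,"twist": 0}

```text
clock: 17.6
position: [0.5847, 0.1746, 0.0813]
ee_rot: [3.139, 0.113, -0.001]
force: [-0.3, -0.2, -0.9]
width: 0.191
gripper_force: 20.0
```

Call:
move_arm:
  motion:
    - {"tx": 0,"ty": 0,"tz": 0.001,"twist": 0}
    - {"tx": 0,"ty": 0,"tz": 0.001,"twist": 0}
    - {"tx": 0,"ty": 0,"tz": 0.001,"twist": 0}
    - {"tx": 0,"ty": 0,"tz": 0.001,"twist": 0}
    - {"tx": 0,"ty": 0,"tz": 0,"twist": 0}

```text
clock: 18.1
position: [0.5848, 0.1742, 0.0776]
ee_rot: [3.139, 0.112, -0.001]
force: [-1.7, -2.2, 0.4]
width: 0.19
gripper_force: 20.0
```

Call:
move_arm:
  motion:
    - {"tx": 0,"ty": 0,"tz": 0.001,"twist": 0}
    - {"tx": 0,"ty": 0,"tz": 0.001,"twist": 0}
    - {"tx": 0,"ty": 0,"tz": 0.001,"twist": 0}
    - {"tx": 0,"ty": 0,"tz": 0,"twist": 0}

```text
clock: 18.5
position: [0.5845, 0.174, 0.0743]
ee_rot: [3.139, 0.112, -0.002]
force: [-1.1, -3.9, 0.0]
width: 0.187
gripper_force: 20.0
```

Call:
move_arm:
  motion:
    - {"tx": 0,"ty": 0,"tz": 0.001,"twist": 0}
    - {"tx": 0,"ty": 0,"tz": 0.001,"twist": 0}
    - {"tx": 0,"ty": 0,"tz": 0.001,"twist": 0}
    - {"tx": 0,"ty": 0,"tz": 0,"twist": 0}

```text
clock: 18.9
position: [0.5846, 0.1739, 0.0714]
ee_rot: [3.139, 0.112, -0.001]
force: [-1.9, -5.4, 0.5]
width: 0.194
gripper_force: 20.0
```

Call:
move_arm:
  motion:
    - {"tx": -0.0003,"ty": 0.0008,"tz": 0,"twist": 0}
    - {"tx": 0,"ty": 0,"tz": 0,"twist": 0}

```text
clock: 19.1
position: [0.5845, 0.1737, 0.0714]
ee_rot: [3.139, 0.112, -0.001]
force: [-1.8, -3.6, -1.3]
width: 0.194
gripper_force: 20.0
```

Call:
move_arm:
  motion:
    - {"tx": 0,"ty": 0,"tz": 0.001,"twist": 0}
    - {"tx": 0,"ty": 0,"tz": 0.001,"twist": 0}
    - {"tx": 0,"ty": 0,"tz": 0.001,"twist": 0}
    - {"tx": 0,"ty": 0,"tz": 0,"twist": 0}

```text
clock: 19.5
position: [0.5846, 0.1737, 0.0685]
ee_rot: [3.139, 0.112, -0.0]
force: [-1.3, -3.7, 0.2]
width: 0.188
gripper_force: 20.0
```

Call:
move_arm:
  motion:
    - {"tx": 0,"ty": 0,"tz": 0.001,"twist": 0}
    - {"tx": 0,"ty": 0,"tz": 0.001,"twist": 0}
    - {"tx": 0,"ty": 0,"tz": 0.001,"twist": 0}
    - {"tx": 0,"ty": 0,"tz": 0,"twist": 0}

```text
clock: 19.9
position: [0.5845, 0.1737, 0.0656]
ee_rot: [3.139, 0.112, -0.0]
force: [-2.2, -4.9, 0.6]
width: 0.189
gripper_force: 20.0
```

Call:
move_arm:
  motion:
    - {"tx": -0.0004,"ty": 0.0008,"tz": 0,"twist": 0}
    - {"tx": 0,"ty": 0,"tz": 0.001,"twist": 0}
    - {"tx": 0,"ty": 0,"tz": 0.001,"twist": 0}
    - {"tx": 0,"ty": 0,"tz": 0.001,"twist": 0}
    - {"tx": 0,"ty": 0,"tz": 0,"twist": 0}

```text
clock: 20.4
position: [0.5844, 0.1733, 0.0625]
ee_rot: [-3.139, -0.113, -0.0]
force: [-1.7, -2.0, -1.3]
width: 0.188
gripper_force: 20.0
```

Call:
move_arm:
  motion:
    - {"tx": 0,"ty": 0,"tz": 0.001,"twist": 0}
    - {"tx": 0,"ty": 0,"tz": 0.001,"twist": 0}
    - {"tx": 0,"ty": 0,"tz": 0.001,"twist": 0}
    - {"tx": 0,"ty": 0,"tz": 0,"twist": 0}

```text
clock: 20.8
position: [0.5843, 0.1732, 0.0596]
ee_rot: [-3.139, -0.113, -0.0]
force: [-0.3, -1.6, -1.5]
width: 0.192
gripper_force: 20.0
```

Call:
move_arm:
  motion:
    - {"tx": 0,"ty": 0,"tz": 0.001,"twist": 0}
    - {"tx": 0,"ty": 0,"tz": 0.001,"twist": 0}
    - {"tx": 0,"ty": 0,"tz": 0.001,"twist": 0}
    - {"tx": 0,"ty": 0,"tz": 0,"twist": 0}

```text
clock: 21.2
position: [0.5844, 0.1731, 0.0566]
ee_rot: [-3.14, -0.113, 0.0]
force: [0.2, -1.7, -2.2]
width: 0.193
gripper_force: 20.0
```

Call:
move_arm:
  motion:
    - {"tx": 0,"ty": 0,"tz": 0.001,"twist": 0}
    - {"tx": 0,"ty": 0,"tz": 0.001,"twist": 0}
    - {"tx": 0,"ty": 0,"tz": 0.001,"twist": 0}
    - {"tx": 0,"ty": 0,"tz": 0,"twist": 0}

```text
clock: 21.6
position: [0.5843, 0.1731, 0.0535]
ee_rot: [3.14, 0.113, -0.0]
force: [-1.3, -0.9, -1.3]
width: 0.192
gripper_force: 20.0
```

Call:
move_arm:
  motion:
    - {"tx": 0,"ty": 0,"tz": 0.001,"twist": 0}
    - {"tx": 0,"ty": 0,"tz": 0.001,"twist": 0}
    - {"tx": 0,"ty": 0,"tz": 0.001,"twist": 0}
    - {"tx": 0,"ty": 0,"tz": 0,"twist": 0}

```text
clock: 22.0
position: [0.5843, 0.1731, 0.0506]
ee_rot: [3.14, 0.113, -0.0]
force: [-0.3, -0.4, -1.3]
width: 0.19
gripper_force: 20.0
```

Call:
move_arm:
  motion:
    - {"tx": 0,"ty": 0,"tz": 0.001,"twist": 0}
    - {"tx": 0,"ty": 0,"tz": 0.001,"twist": 0}
    - {"tx": 0,"ty": 0,"tz": 0.001,"twist": 0}
    - {"tx": 0,"ty": 0,"tz": 0,"twist": 0}

```text
clock: 22.4
position: [0.5843, 0.1731, 0.0476]
ee_rot: [3.14, 0.113, -0.0]
force: [0.2, -0.5, -1.2]
width: 0.191
gripper_force: 20.0
```

Call:
move_arm:
  motion:
    - {"tx": 0,"ty": 0,"tz": 0.0007,"twist": 0}
    - {"tx": 0,"ty": 0,"tz": 0.0007,"twist": 0}
    - {"tx": 0,"ty": 0,"tz": 0,"twist": 0}

```text
clock: 22.7
position: [0.5844, 0.1731, 0.047]
ee_rot: [-3.139, -0.113, -0.0]
force: [-3.1, -1.8, 7.4]
width: 0.189
gripper_force: 20.0
```

Call:
move_arm:
  motion:
    - {"tx": 0,"ty": 0,"tz": 0.0005,"twist": 0}
    - {"tx": 0,"ty": 0,"tz": 0.0005,"twist": 0}
    - {"tx": 0,"ty": 0,"tz": 0,"twist": 0}

```text
clock: 23.0
position: [0.5846, 0.1731, 0.0469]
ee_rot: [-3.139, -0.112, -0.001]
force: [-6.3, -1.7, 16.5]
width: 0.187
gripper_force: 20.0
```

The collar rests on the fork at exactly the expected height. I relax and release.

Call:
move_arm:
  motion:
    - {"tx": 0,"ty": 0,"tz": -0.0015,"twist": 0}
    - {"tx": 0,"ty": 0,"tz": 0,"twist": 0}

```text
clock: 23.2
position: [0.5845, 0.1731, 0.0471]
ee_rot: [-3.139, -0.113, -0.001]
force: [-1.3, -1.0, 5.1]
width: 0.19
gripper_force: 20.0
```

Call:
move_arm:
  motion:
    - {"tx": 0,"ty": 0,"tz": 0,"twist": 0}
    - {"tx": 0,"ty": 0,"tz": 0,"twist": 0}
    - {"tx": 0,"ty": 0,"tz": 0,"twist": 0}
    - {"tx": 0,"ty": 0,"tz": 0,"twist": 0}
  gripper: 0.1

```text
clock: 23.6
position: [0.5844, 0.1731, 0.0467]
ee_rot: [-3.14, -0.113, -0.0]
force: [0.9, 0.0, -0.7]
width: 0.438
gripper_force: 0.0
```

Call:
move_arm:
  motion:
    - {"tx": 0,"ty": 0,"tz": -0.01,"twist": 0}
    - {"tx": 0,"ty": 0,"tz": -0.02,"twist": 0}
    - {"tx": 0,"ty": 0,"tz": -0.04,"twist": 0}
    - {"tx": 0,"ty": 0,"tz": -0.045,"twist": 0}
    - {"tx": -0.02,"ty": 0.01,"tz": -0.035,"twist": 0}
    - {"tx": -0.04,"ty": 0.02,"tz": 0,"twist": 0}
    - {"tx": -0.04,"ty": 0.02,"tz": 0,"twist": 0}
    - {"tx": -0.04,"ty": 0.02,"tz": 0,"twist": 0}
    - {"tx": -0.03,"ty": 0.04,"tz": 0,"twist": 0}
    - {"tx": 0,"ty": 0.045,"tz": 0,"twist": 0}
    - {"tx": 0,"ty": 0.02,"tz": 0,"twist": 0}
    - {"tx": 0,"ty": 0,"tz": 0,"twist": 0}

```text
clock: 24.8
position: [0.4273, -0.0168, 0.1978]
ee_rot: [3.139, 0.104, 0.002]
force: [-0.1, -0.2, -0.5]
width: 0.45
gripper_force: 0.0
```

```bash
python3 - <<'E'
from h import *
snap("top","top7");snap("side","side7")
for n,z in(("pin_collar",.036),("pin_grip",.061),("lever_eye",.036),("lever_grip",.018),("former",.045),("punch",.045)):
  for c in("top","side"):
    for r in arm.place_of(c,n)[:3]:print(n,c,round(r["conf"],2),onz(c,r["point"],z).round(4))
a=cv2.imread("pics/top7.png",0);b=cv2.imread("pics/top0.png",0)
d=cv2.absdiff(a,b)>40
n,l,s,_=cv2.connectedComponentsWithStats(d.astype(np.uint8));print([tuple(x) for x in s[1:].tolist() if x[4]>25])
print(proj("top",[.5845,.1735,.081]),arm.observe()["clock"])
E
```

```text
pin_collar top 0.46 [ 0.5177 -0.4219  0.036 ]
pin_collar side 0.68 [0.5809 0.173  0.036 ]
pin_grip top 0.63 [0.5853 0.174  0.061 ]
pin_grip top 0.49 [ 0.5224 -0.4183  0.061 ]
pin_grip side 0.68 [ 0.5172 -0.4246  0.061 ]
pin_grip side 0.59 [0.5864 0.1687 0.061 ]
pin_grip side 0.5 [ 0.7276 -0.1233  0.061 ]
lever_eye top 0.89 [0.5907 0.1756 0.036 ]
lever_eye top 0.77 [ 0.3416 -0.2814  0.036 ]
lever_eye top 0.28 [0.7535 0.1137 0.036 ]
lever_eye side 0.98 [0.5838 0.1692 0.036 ]
lever_eye side 0.69 [ 0.3411 -0.2751  0.036 ]
lever_eye side 0.48 [0.5773 0.1445 0.036 ]
lever_grip top 0.9 [ 0.2149 -0.3568  0.018 ]
lever_grip top 0.7 [0.5634 0.0274 0.018 ]
lever_grip side 0.8 [ 0.211  -0.3577  0.018 ]
lever_grip side 0.79 [0.5623 0.0294 0.018 ]
former top 0.77 [ 0.4614 -0.3372  0.045 ]
former side 0.77 [ 0.4464 -0.3714  0.045 ]
punch top 0.65 [ 0.5774 -0.3203  0.045 ]
punch side 0.63 [ 0.5075 -0.3726  0.045 ]
punch side 0.58 [ 0.5671 -0.3557  0.045 ]
[(178, 216, 20, 16, 145), (198, 221, 8, 10, 29), (231, 227, 62, 28, 1036), (341, 259, 64, 22, 1233), (310, 262, 5, 17, 40), (455, 265, 15, 10, 54), (294, 280, 18, 5, 43), (156, 302, 179, 178, 6696), (222, 306, 14, 5, 32), (211, 312, 21, 13, 154), (243, 476, 16, 4, 33)]
[163.71221719 222.87963717] 25.5
```

Both cameras show the pin and lever where they should be. The only other changes between pictures are the lever, the pin and the arm.

```bash
python3 -c "
from cell import arm
print(arm.sign_off())"
```

```text
the job is handed in; nothing more can be done
None
```

The strip bender is back together and handed in: the fork seated on the lug by feel, the pivot pin went in with its collar resting on the fork, and the lever was left lying flat with the arm clear, at about 25.5 s of the 61 s (sign-off gave no verdict).

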